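# Clamp the candy box on the tea tray

## Task

Get the bamboo tray ready to be carried: flip the cam lever on its sliding rail over to the free side, push the rail along until the hexagonal candy box is held snugly, without play, between it and the fixed rail, then flip the lever all the way back to lock the rail there. Keep the candy box flat on the tray and leave the cups, teapot, tea caddy and scoop where they are.

Things in the scene. Friction and masses are not known exactly. Their poses are not given: they have to be found in the camera images.
- tray: Bamboo tray fixed on the table, 240 mm (x) by 450 mm (y), slatted top 30 mm above the table, side lips 6 mm higher. Origin: centre of its underside; x across it (away from the robot at yaw 0), y along it towards the cup bay, z up. A fixed cross rail (216 mm along x, 40 mm above the tray's top) stands at y 100 to 116 mm; the candy box is between it and the sliding rail.
- end_face (a point): Centre of the fixed rail's face that looks at the candy box (tray frame: x 0, y 100 mm, z 50 mm); axes as the tray's.
- rail (a joint): Travel of the sliding bamboo rail to tray +y, 0 to 0.125 m; at 0 its pushing face is at tray y -140 mm, box snug at about 0.110. Rail: x -100 to +100 mm, 14 mm thick, 40 mm high above the tray's top; behind it a foot 10 mm high, 30 mm deep and, at tray x -12 to +32 mm, dark cheeks 26 mm high, 52 mm deep. Push its plain back with closed fingers: about 2 N free, clamped when locked.
- rail_face (a point): Centre of the sliding rail's pushing face, which looks to tray +y; 20 mm above the tray's top; axes as the tray's. The back of the rail lies 14 mm behind it.
- cam_lever (a joint): Angle of the brass cam lever on the sliding rail; its cam clamps on a steel bar sunk in the tray. 0: locked, leaning 45 degrees to tray +x (away from the robot); 1.57: free, leaning 45 degrees to tray -x (towards the robot). It stays where it is left, swings in the tray's x-z plane and does not move the rail. Locked counts below 0.3, free above 1.35.
- lever_pivot (a point): Hinge of the cam lever on the sliding rail, 10 mm above the tray's top, at tray x 10 mm and 35 mm behind the pushing face; hinge axis along tray y; axes as the tray's.
- lever_tip (a point): Centre of the dark wooden ball (20 mm diameter) at the end of the cam lever, 90 mm from the pivot; the brass arm between is 10 mm thick.
- candy_box: Hexagonal dark wooden candy box with six lidded cells, 130 mm across flats, 150 mm across corners, 55 mm high, about 0.55 kg, loose on the tray, nearly square to the rails (two flats face them). Origin: centre of its underside; those two flats face its own +y and -y.
- cup1: Celadon cup, 64 mm across, 50 mm high, in the tray's cup bay; origin: centre of its underside. Leave alone.
- cup2: Second celadon cup in the tray's cup bay, the same size. Leave alone.
- cup3: Celadon cup of the same size on the table. Leave alone.
- cup4: Celadon cup of the same size on the table. Leave alone.
- teapot: Celadon teapot, 125 mm across the belly, 106 mm high, on the table; origin: centre of its underside. Leave alone.
- caddy: Light wooden tea caddy, 72 mm across, 95 mm high, on the table; origin: centre of its underside. Leave alone.
- scoop: Wooden tea scoop, 170 mm long, lying on the table right of the tray. Leave alone.
There are look-alikes about, which are no part of the job. Leave any blue or pink look-alike of the candy_box alone.

How it is judged (in metres and radians):
On the way, in this order (a step that is already met when the one before it is completed fails the run):
1. the cam lever is flipped over to the free side (angle above 1.35) while the rail is still more than 40 mm short of snug (value of joint cam_lever above 1.35 rad and y of rail_face in the frame of end_face below -0.17 m), for 0.1 s.
2. with the lever still free (above 1.2), the rail is pushed up so that the candy box, flat on the tray, has less than 5 mm of play between the two rails (value of joint cam_lever above 1.2 rad and y of rail_face in the frame of end_face above -0.135 m and height (world z) of candy_box below 0.034 m and y of candy_box in the frame of end_face between -0.076 and -0.058 m), for 0.2 s.
3. the cam lever is flipped back to locked (angle below 0.3) (value of joint cam_lever below 0.3 rad), for 0.2 s.
At the end, for the whole second after the job is handed in: The cam lever is back at locked (below 0.3 rad), the two rails are less than 135 mm apart (the 130 mm box has under 5 mm of play), and the candy box rests between them flat on the tray (within 60 mm of the tray's middle line, tilt under 0.06 rad, underside under 34 mm high), everything still (value of joint cam_lever below 0.3 rad and y of rail_face in the frame of end_face above -0.135 m and y of candy_box in the frame of end_face between -0.076 and -0.058 m and x of candy_box in the frame of end_face between -0.06 and 0.06 m and height (world z) of candy_box below 0.034 m and angle between candy_box's own z axis and vertical below 0.06 rad and linear speed of candy_box below 0.02 m/s and velocity of joint rail below 0.01 m/s); the robot touches nothing.
It fails at once if a cup, the teapot, the caddy or the scoop is moved by more than 20 mm (distance of any of cup1, cup2, cup3, cup4, teapot, caddy, scoop from where it was at the start of the episode above 0.02 m).
It fails at once if the candy box is tipped by more than 0.3 rad or lifted more than 20 mm off the tray (angle between candy_box's own z axis and vertical above 0.3 rad or height (world z) of candy_box above 0.05 m).
It also fails if it takes over 48 s, if anything falls off the work surface, if the arm or the gripper's body presses on something with over 40 N, if the wrist force passes 120 N, or if a joint passes its speed limit or range.

## Robot

A 7-joint arm with a two-finger parallel gripper is mounted at the origin on the work surface. World frame = base frame: x ahead of the robot, y to its left, z up, the work surface at z = 0. Lengths are in mm, angles in rad, forces in N, time in s.
With the tool pointing down it reaches from about 400 to 925 mm from the base axis. Payload 5.6 kg.
Tool frame: the origin (TCP) lies on the centre line of the jaws, within the pads' length; the fingertips stand 14 mm ahead of it and the grasp point (between the pads) lies 5 mm behind it; z points along the fingers, y is the direction in which the jaws open and shut (so a half turn about z gives the same grasp; the last joint's range is limited). The gripper opens to 85 mm and grips with 20 to 120 N. Pads are 22 mm wide; open, the fingers measure 114 mm over their backs; the gripper's body (76 mm by 85 mm) begins 54 mm behind the grasp point. The pads swing forward as they close: fully open they stand 13 mm farther back than shut.
Start: joints at [-1.185, 0.468, -0.012, 1.603, 0.006, 1.071, -0.056], TCP at [270.296, 591.141, 245.29] pointing down, gripper open.
Joint ranges: [-2.53, 2.53], [-0.31, 2.02], [-1.57, 1.55], [0.28, 2.44], [-1.29, 4.43], [0.15, 1.84], [-2.92, 2.92]. Speed limits (rad/s): [2.57, 2.57, 3.14, 3.14, 3.14, 3.14, 3.14].

## Interface

Orientations are given as a 3x3 rotation matrix whose columns are the frame's x, y, z axes.
In Python, from bench import bot gives the robot as it stands.
- The arm moves only by the tool jog_arm, never from a script. Its argument "commands" is a list of rows, each a list of 3 entries, a list of its own where there are three numbers: the shift along the world's x, y, z in mm, then the turn about the world's z in degrees, then the closure in counts, from 0 (fully open) to 255 (shut). In form: [[[dx, dy, dz], yaw, grip], ...]. A call has 1 to 5 rows; each row shifts and turns the commanded pose from where the row before left it; what a row does not reach is not made up. A row lasts 1/8 s, in which the tool goes at most 62.5 mm and 10.7 degrees, less where a joint would pass 70% of its speed; a pose out of reach is approached as far as the arm can. A call with a gripper value outside its range is refused whole. The fingers move at their own pace and stop on an object; "newtons" is the grip in N (left out, the last holds). Time passes only in rows, so rows that do not move let the fingers close. It gives the time, the measured TCP pose, the force and the opening at its end, in the units of the state.
- bot.get_state(): the state, without advancing time (a new reading comes with each control period).
- bot.camera(name): name is "scene" or "top"; returns (picture, depth): 384x512x3 uint8, red, green, blue; 384x512 float32, mm along the optical axis (not along the pixel's ray), 0 where there is no reading.
- bot.camera_model(name): a dict with "fov_y" (degrees; the focal length in pixels is half the picture's height over the tangent of half this angle, whatever the lens; pixels are square), "cx", "cy" (the principal point, pixels), "position" and "orientation" of the camera in the world. Camera axes: x right, y up, looking along -z (the intrinsics and any distortion apply to the point x, -y, -z); pixel columns grow to the right and rows downward; lengths in mm; the calibration is good to about 2 mm. A picture is of the moment at which its call begins. camera_model takes no time and is no camera call.
- bot.sign_off(): hands the job in, once; it reports no verdict.
Trained networks look in the newest picture that a camera, given by its name, has taken for a name from the list of things; names that differ only in an ending like _2 or _b are one class to them, and where a whole thing is asked for, a point or a joint stands for the part that bears it (a point fixed in the world has none). Each returns a list of dicts, best first, with "confidence" (0 to 1); they miss things now and then, are a little off and sometimes report something else, mostly with a low value. They report only what shows in the picture. A call takes as long as a camera call. They do not tell look-alikes from the thing itself.
- bot.trace(target, camera): "region" (384x512 bool, what is visible of it) and "xy" ([column, row] in pixels, amid what is visible of it).
- bot.landmark_of(target, camera): "xy" ([column, row] in pixels: a listed point, or the origin of a listed thing).
The state is a dict: "time_s": time; "qpos": joint angles; "dq": joint speeds; "effort": joint torques, N m; "ee_pos": TCP position; "orientation": TCP orientation; "contact_force": force on the tool from outside, world axes, zero at the start; "ft_torque": the same for the moment, N m; "width": finger opening in mm.
Only numpy, scipy, OpenCV 4.12 (cv2) and the standard library are available. Lean on these libraries where they do the work, as an engineer would, in place of code of your own. Each camera call takes 0.05 s, during which the arm holds its last target. There are 200 camera calls.

## Working session

There is one attempt and no reset: what is moved stays moved. The work goes in short steps, Python scripts to look and compute and a tool call to move; the robot and the scene stay as the last step left them, time stands still between calls to the robot, and variables do not carry over. Pictures are saved under pics/ and viewed, about 8 in all and at most 12, crops included, and the job is handed in when it is done.

Besides the shell and the picture viewer there is one more tool, called after "Emit:" as name([rows], argument=value, ...), one row to a line, values as JSON. jog_arm: Moves the arm, as the interface text tells. Its arguments: {"type":"object","properties":{"commands":{"type":"array"},"newtons":{"type":"number"}},"required":["commands"]}

```bash
mkdir -p pics; cat > h.py <<'E'
import numpy as np, cv2
from bench import bot
def K(n):
    m=bot.camera_model(n); f=192/np.tan(np.radians(m["fov_y"])/2); return m,f
def world(n,px,d):
    m,f=K(n); p=np.array([(px[0]-m["cx"])/f*d,-(px[1]-m["cy"])/f*d,-d])
    return np.array(m["orientation"])@p+np.array(m["position"])
def ray(n,px):
    m,_=K(n); o=np.array(m["position"]); v=world(n,px,1.)-o; return o,v/np.linalg.norm(v)
def tri(n1,p1,n2,p2):
    o1,v1=ray(n1,p1);o2,v2=ray(n2,p2)
    s=np.linalg.lstsq(np.c_[v1,-v2],o2-o1,rcond=None)[0]
    a=o1+s[0]*v1;b=o2+s[1]*v2; return (a+b)/2,np.linalg.norm(a-b)
def onz(n,p,z):
    o,v=ray(n,p); return o+v*(z-o[2])/v[2]
E
cat > a.py <<'E'
from h import *
ims={}
for n in("scene","top"):
    im,d=bot.camera(n); ims[n]=d
    cv2.imwrite(f"pics/{n}0.png",cv2.cvtColor(im,cv2.COLOR_RGB2BGR)); print(n,{k:np.round(v,3).tolist() for k,v in bot.camera_model(n).items() if not isinstance(v,str)})
for t in("end_face","rail_face","lever_pivot","lever_tip","candy_box","tray"):
    r={}
    for n in("scene","top"):
        L=bot.landmark_of(t,n)
        for q in L[:3]:
            c,w=[int(round(x)) for x in q["xy"]]; d=ims[n][min(w,383),min(c,511)]
            print(t,n,np.round(q["xy"],1),round(q["confidence"],2),np.round(world(n,q["xy"],d)))
        if L:r[n]=L[0]["xy"]
    if len(r)==2: print("  tri",tri("scene",r["scene"],"top",r["top"]))
E
python3 a.py; ls
```

```text
scene {'fov_y': 53.397, 'cx': 254.625, 'cy': 189.13, 'position': [904.866, -616.306, 1023.87], 'orientation': [[0.784, -0.512, 0.35], [0.62, 0.64, -0.453], [0.008, 0.573, 0.82]]}
top {'fov_y': 52.578, 'cx': 256.247, 'cy': 188.34, 'position': [444.322, -110.545, 1095.904], 'orientation': [[-0.011, 0.997, -0.074], [-1.0, -0.011, -0.003], [-0.004, 0.074, 0.997]]}
end_face scene [319.7 138.7] 0.75 [537. 215.  63.]
end_face top [139.7 189.4] 0.91 [524. 213.  31.]
  tri (array([529.5077278 , 210.7404664 ,  59.60661411]), np.float64(19.172800713211867))
rail_face scene [273.  167.7] 0.73 [491.  12.  70.]
rail_face top [208.3 203.8] 0.92 [481.  19.  72.]
  tri (array([482.93419016,  22.36685971,  52.92158677]), np.float64(2.8219631986330658))
lever_pivot scene [268.9 177.9] 0.59 [499. -18.  54.]
lever_pivot scene [345.9 145.2] 0.55 [623. 242.  68.]
lever_pivot scene [278.3 175.2] 0.3 [541. -31. 116.]
lever_pivot top [221.1 206. ] 0.79 [476. -12.  42.]
  tri (array([481.80098625,  -5.71826567,  25.59636307]), np.float64(14.157336573812932))
lever_tip scene [278.7 178.7] 0.4 [546. -36. 108.]
candy_box scene [225.6 241.3] 0.87 [ 537. -272.   52.]
candy_box scene [294.5 162.6] 0.76 [538.  63.  83.]
candy_box scene [167.  192.8] 0.57 [ 287. -258.   51.]
candy_box top [307.5 283.3] 0.84 [ 269. -241.   52.]
candy_box top [306.8 190. ] 0.79 [ 516. -243.   55.]
candy_box top [181.  193.1] 0.62 [510.  89.  83.]
  tri (array([ 334.3358483 , -222.99554252, -190.88158995]), np.float64(228.2004990728983))
tray scene [182.7 328.1] 0.57 [ 598. -515.   11.]
a.py
h.py
pics
```

View pics/scene0.png

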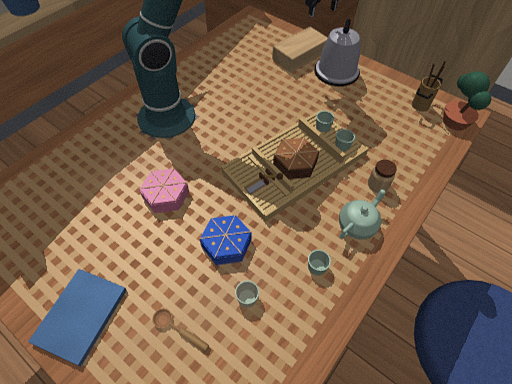

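View pics/top0.png

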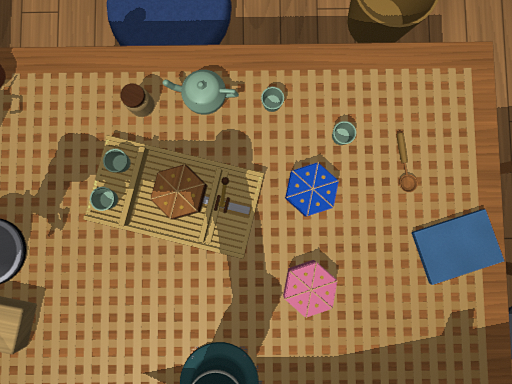

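```bash
python3 -c "
from h import *
for n in('scene','top'): print(bot.camera_model(n))
s=bot.get_state();print(s)"
```

```text
{'fov_y': 53.39746849312785, 'cx': 254.62457399519428, 'cy': 189.13035193323478, 'position': array([ 904.86622205, -616.30558757, 1023.87023508]), 'orientation': array([[ 0.7841992 , -0.51214925,  0.35033522],
       [ 0.62046176,  0.64022642, -0.45292089],
       [ 0.00766923,  0.5725498 ,  0.81983407]])}
{'fov_y': 52.57809898928533, 'cx': 256.24671783147267, 'cy': 188.3398701226993, 'position': array([ 444.32152606, -110.54517765, 1095.90366404]), 'orientation': array([[-0.01053573,  0.99717553, -0.07436374],
       [-0.99993835, -0.01076724, -0.00271305],
       [-0.00350608,  0.07433057,  0.99722749]])}
{'time_s': 0.7, 'qpos': array([-1.18495323,  0.46743461, -0.01155811,  1.60270717,  0.00597767,
        1.07139757, -0.05631313]), 'dq': array([ 0.00065051,  0.00152713,  0.00016143,  0.00010072,  0.00171027,
        0.0003566 , -0.0013304 ]), 'effort': array([-6.64077506e-04, -5.32064044e+01,  2.11219350e-02, -2.51585180e+01,
        1.15273547e-02,  1.06017564e-03,  2.29147014e-05]), 'ee_pos': array([270.34179614, 591.12213354, 245.32982366]), 'orientation': array([[-9.09392301e-01,  4.15939464e-01,  6.90439017e-05],
       [ 4.15939468e-01,  9.09392300e-01,  6.70263445e-05],
       [-3.49090908e-05,  8.96713255e-05, -9.99999995e-01]]), 'contact_force': array([ 0.59422587, -0.03896366, -0.05534648]), 'ft_torque': array([ 0.03326625,  0.01617125, -0.00176948]), 'width': 85.53451887307656}
```

The top view shows the tray rotated about -13°, with the sliding rail at about (213,205), the lever ball at (225,181) and the brown box at (178,191). The fixed rail is at (133,185). The blue and pink boxes are decoys. Next I measure the tray frame from the depth clouds.

```bash
cat > b.py <<'E'
from h import *
C={}
for n in("scene","top"):
    im,d=bot.camera(n); v,u=np.mgrid[0:384,0:512]; m,f=K(n)
    P=np.stack([(u-m["cx"])/f*d,-(v-m["cy"])/f*d,-d],-1)@np.array(m["orientation"]).T+np.array(m["position"])
    C[n]=P
    tab=P[(d>0)&(abs(P[...,2])<15)&(P[...,0]>300)&(P[...,0]<700)&(abs(P[...,1])<300)]; print(n,"table z",np.median(tab[:,2]))
    q=lambda lo,hi:P[(d>0)&(P[...,2]>lo)&(P[...,2]<hi)&(P[...,0]>350)&(P[...,0]<680)&(P[...,1]>-120)&(P[...,1]<330)]
    b=q(79,92); bx=b[(np.hypot(b[:,0]-515,b[:,1]-85)<110)]; print(" box top",len(bx),bx.mean(0).round(1), cv2.minAreaRect(bx[:,:2].astype(np.float32)))
    r=q(62,76)
    for nm,c in(("slide",(485,15)),("fixed",(530,205))):
        y=np.array([.23,.973]); s=(r[:,:2]-c)@y; l=(r[:,:2]-c)@np.array([.973,-.23]); k=r[(abs(s)<20)&(abs(l)<115)]
        print(" ",nm,len(k),np.median(k[:,2]).round(1),cv2.minAreaRect(k[:,:2].astype(np.float32)), cv2.fitLine(k[:,:2].astype(np.float32),cv2.DIST_HUBER,0,.01,.01).ravel().round(3))
    h=q(95,125); h=h[abs(h[:,1]+20)<60]; print("  ball",len(h), h.mean(0).round(1) if len(h) else '', h[:,2].max() if len(h) else '')
    t=bot.trace("tray",n)
    if t:
        g=t[0]["region"]&(d>0)&(P[...,2]>20)&(P[...,2]<50); rc=cv2.minAreaRect(P[g][:,:2].astype(np.float32)); print("  tray",t[0]["confidence"],rc)
np.savez("c.npz",**C)
im,_=bot.camera("top"); cv2.imwrite("pics/crop.png",cv2.resize(cv2.cvtColor(im,cv2.COLOR_RGB2BGR)[120:270,75:275],None,fx=4,fy=4,interpolation=cv2.INTER_CUBIC))
E
python3 b.py
```

```text
scene table z 0.23581220352184573
 box top 958 [519.4  96.9  82.3] ((508.5146484375, 86.758544921875), (172.29954528808594, 140.51075744628906), 54.312965393066406)
  slide 240 68.9 ((483.65924072265625, 15.446922302246094), (16.23960304260254, 200.72396850585938), 75.96272277832031) [ 9.69000e-01 -2.49000e-01  4.82793e+02  1.43170e+01]
  fixed 188 68.9 ((534.908203125, 218.28570556640625), (11.833139419555664, 214.9329376220703), 76.72309875488281) [ 9.70000e-01 -2.44000e-01  5.43144e+02  2.15847e+02]
  ball 39 [541.8 -30.  111.9] 119.7059487894295
  tray 0.58 ((509.457763671875, 118.67088317871094), (453.1119384765625, 244.40347290039062), 75.54610443115234)
top table z 0.9904500263977525
 box top 1979 [514.1  98.3  82.8] ((505.8951416015625, 83.45965576171875), (177.21653747558594, 138.7752685546875), 56.410213470458984)
  slide 421 70.3 ((479.2390441894531, 15.550142288208008), (14.488117218017578, 198.36380004882812), 75.7898941040039) [ 9.70000e-01 -2.45000e-01  4.78324e+02  1.53190e+01]
  fixed 389 70.0 ((531.6420288085938, 220.19161987304688), (12.535510063171387, 215.00372314453125), 75.79606628417969) [ 9.72000e-01 -2.36000e-01  5.30141e+02  2.18955e+02]
  ball 60 [534.8 -28.1 112.3] 121.9924656832876
  tray 0.63 ((505.4290466308594, 118.49757385253906), (449.965576171875, 240.41172790527344), 75.72337341308594)
```

View pics/crop.png

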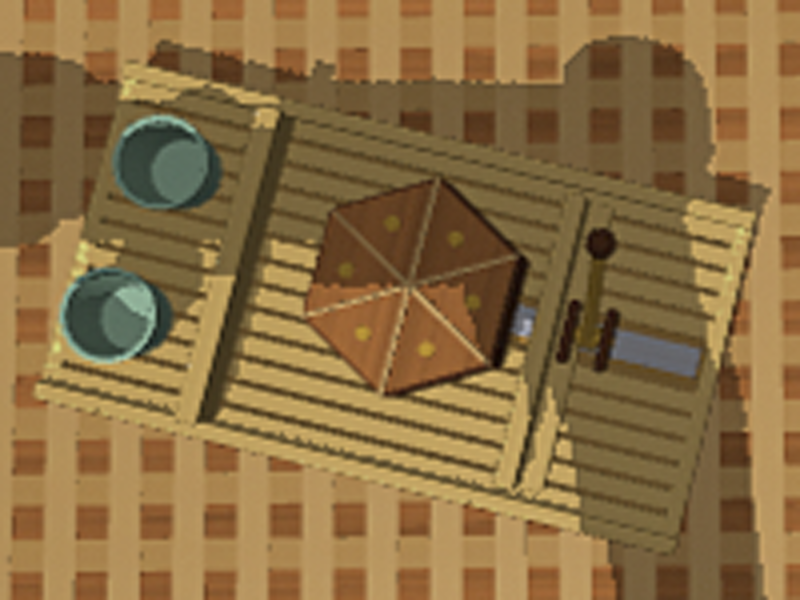

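The tray yaw is about -14.3° with its origin near (507,117). The sliding face is at tray y≈-98, so about 68 mm of travel remains. Before travelling I check what lies near the arm's path.

```bash
python3 - <<'E'
import numpy as np
C=np.load("c.npz")
for n in C:
    P=C[n].reshape(-1,3); k=P[(P[:,1]>330)&(P[:,1]<900)&(P[:,0]>100)&(P[:,0]<800)&(P[:,2]>40)&(P[:,2]<600)]
    for lo,hi in((40,100),(100,150),(150,200),(200,300),(300,500)):
        s=k[(k[:,2]>=lo)&(k[:,2]<hi)]
        if len(s): print(n,lo,len(s),np.percentile(s[:,:2],[1,50,99],axis=0).round().tolist())
E
```

```text
scene 40 2035 [[117.0, 504.0], [237.0, 596.0], [752.0, 722.0]]
scene 100 685 [[306.0, 557.0], [412.0, 587.0], [797.0, 708.0]]
scene 150 654 [[313.0, 569.0], [375.0, 614.0], [738.0, 727.0]]
scene 200 159 [[238.0, 523.0], [263.0, 547.0], [330.0, 640.0]]
scene 300 40 [[234.0, 518.0], [257.0, 530.0], [275.0, 558.0]]
top 40 1669 [[105.0, 501.0], [192.0, 538.0], [410.0, 576.0]]
```

Emit:
jog_arm([
  [[0,-55,5],0,0],
  [[0,-55,5],0,0],
  [[0,-55,0],0,255],
  [[20,-55,0],0,255],
  [[30,-50,0],10.3,255],
])

```text
time_s: 1.58
ee_pos: [318.1, 323.7, 255.7]
orientation: [[-0.967, 0.256, 0.001], [0.256, 0.967, 0.001], [-0.0, 0.001, -1.0]]
contact_force: [1.2, 0.4, 0.1]
width: 32.5
```

Emit:
jog_arm([
  [[40,-42,0],0,255],
  [[40,-42,0],0,255],
  [[40,-42,0],0,255],
  [[40,-42,0],0,255],
  [[30,-50,0],0,255],
])

```text
time_s: 2.2
ee_pos: [509.6, 106.4, 255.6]
orientation: [[-0.966, 0.26, 0.001], [0.26, 0.966, 0.0], [-0.001, 0.001, -1.0]]
contact_force: [1.1, 1.5, -0.3]
width: 0.1
```

Emit:
jog_arm([
  [[40,-45,0],0,255],
  [[30,-45,0],0,255],
  [[0,-50,-20],0,255],
  [[0,-45,-20],0,255],
  [[0,0,0],0,255],
])

```text
time_s: 2.82
ee_pos: [576.5, -82.4, 213.9]
orientation: [[-0.963, 0.268, -0.003], [0.268, 0.963, -0.002], [0.002, -0.003, -1.0]]
contact_force: [0.1, 1.5, -0.0]
width: -0.2
```

Emit:
jog_arm([
  [[8,44,-20],1.0,255],
  [[0,0,-50],0,255],
  [[0,0,-42],0,255],
  [[0,0,0],0,255],
])

```text
time_s: 3.32
ee_pos: [583.9, -32.2, 100.8]
orientation: [[-0.97, 0.243, -0.006], [0.243, 0.97, 0.0], [0.006, -0.001, -1.0]]
contact_force: [-0.1, -0.4, 1.3]
width: 0.3
```

```bash
cat > v.py <<'E'
import sys
from h import *
a=[cv2.cvtColor(bot.camera(n)[0],cv2.COLOR_RGB2BGR) for n in("top","scene")]
A=cv2.resize(a[0][120:270,75:275],None,fx=2,fy=2,interpolation=cv2.INTER_CUBIC);B=cv2.resize(a[1][95:225,210:383],(400,300),interpolation=cv2.INTER_CUBIC)
cv2.imwrite(f"pics/{sys.argv[1]}.png",np.hstack([A,B]))
s=bot.get_state();print(s["time_s"],s["ee_pos"].round(1),s["contact_force"].round(1))
E
python3 v.py v1
```

```text
3.425 [586.9 -33.1 104.5] [0.6 0.5 0.3]
```

View pics/v1.png

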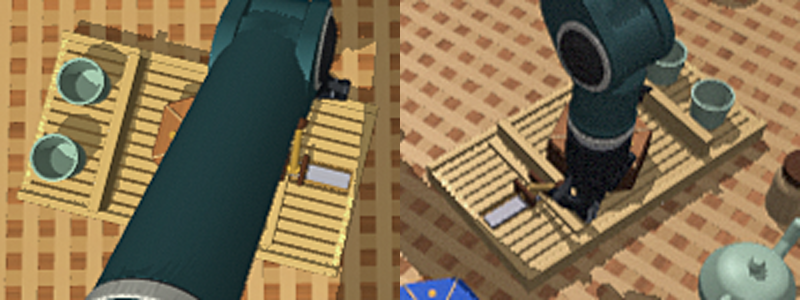

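The finger stands beyond the ball on the +x side, clear of the rail. Now I push towards tray -x.

Emit:
jog_arm([
  [[-1,-6,-2],0,255],
  [[-14.5,3.7,0],0,255],
  [[-14.5,3.7,0],0,255],
  [[-14.5,3.7,0],0,255],
  [[-14.5,3.7,0],0,255],
])

```text
time_s: 4.05
ee_pos: [532.3, -25.5, 105.2]
orientation: [[-0.969, 0.245, 0.015], [0.245, 0.97, -0.001], [-0.014, 0.003, -1.0]]
contact_force: [5.3, -1.7, 4.8]
width: -0.2
```

Emit:
jog_arm([
  [[-14.5,3.7,0],0,255],
  [[-14.5,3.7,0],0,255],
  [[-14.5,3.7,0],0,255],
])

```text
time_s: 4.42
ee_pos: [482.0, -13.2, 101.1]
orientation: [[-0.97, 0.244, -0.0], [0.244, 0.97, 0.0], [0.0, -0.0, -1.0]]
contact_force: [3.9, -1.1, -1.2]
width: -0.1
```

Emit:
jog_arm([
  [[-12,3,0],0,255],
  [[-12,3,0],0,255],
  [[-6,1.5,0],0,255],
  [[0,0,0],0,255],
])

```text
time_s: 4.92
ee_pos: [452.7, -5.9, 101.1]
orientation: [[-0.97, 0.244, -0.001], [0.244, 0.97, 0.0], [0.001, -0.0, -1.0]]
contact_force: [-0.3, -0.1, 0.3]
width: 0.0
```

Emit:
jog_arm([
  [[-4,1,0],0,255],
  [[-3,0.8,0],0,255],
  [[0,0,0],0,255],
])

```text
time_s: 5.3
ee_pos: [449.8, -5.0, 102.4]
orientation: [[-0.97, 0.245, 0.007], [0.245, 0.97, -0.001], [-0.007, 0.001, -1.0]]
contact_force: [6.1, -1.8, 0.6]
width: -0.0
```

```bash
python3 v.py v2
```

```text
5.4 [449.9  -5.  102.3] [ 6.4 -2.3  1.5]
```

View pics/v2.png

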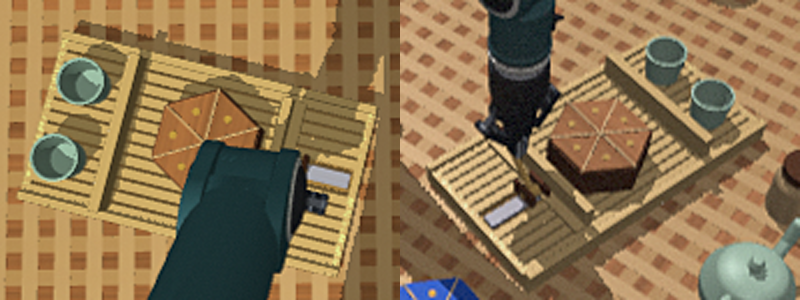

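The lever is at its free stop, with a steady 6 N reaction. Next I lift over and come down behind the rail at tray x≈+55.

Emit:
jog_arm([
  [[6,-1.5,15],0,255],
  [[6,-4,40],0,255],
  [[32,-14,15],0,255],
  [[31,-14,-10],0,255],
  [[0,0,-40],0,255],
])

```text
time_s: 6.02
ee_pos: [525.4, -39.0, 122.7]
orientation: [[-0.969, 0.246, 0.007], [0.246, 0.969, -0.0], [-0.007, 0.001, -1.0]]
contact_force: [-0.9, 0.5, -0.9]
width: -0.0
```

Emit:
jog_arm([
  [[0,0,-35],0,255],
  [[0,0,-15],0,255],
  [[0,0,0],0,255],
  [[0,0,0],0,255],
])

```text
time_s: 6.52
ee_pos: [522.4, -37.9, 72.4]
orientation: [[-0.97, 0.244, 0.002], [0.244, 0.97, 0.0], [-0.002, 0.001, -1.0]]
contact_force: [-0.0, -1.0, 0.3]
width: -0.1
```

Emit:
jog_arm([
  [[0,0,-6],0,255],
  [[2.5,9.7,0],0,255],
  [[2.5,9.7,0],0,255],
  [[2.0,7.8,0],0,255],
  [[2.0,7.8,0],0,255],
])

```text
time_s: 7.15
ee_pos: [530.7, -2.7, 65.5]
orientation: [[-0.97, 0.244, 0.0], [0.244, 0.97, -0.001], [-0.0, -0.0, -1.0]]
contact_force: [-1.3, -1.4, 1.3]
width: -0.2
```

Emit:
jog_arm([
  [[2.0,7.8,0],0,255],
  [[2.0,7.8,0],0,255],
  [[2.0,7.8,0],0,255],
  [[2.0,7.8,0],0,255],
])

```text
time_s: 7.65
ee_pos: [538.1, 26.2, 65.5]
orientation: [[-0.969, 0.246, -0.001], [0.246, 0.969, -0.003], [0.0, -0.003, -1.0]]
contact_force: [-2.6, -7.2, 4.7]
width: 0.0
```

Emit:
jog_arm([
  [[1.5,5.8,0],0,255],
  [[1.5,5.8,0],0,255],
  [[0,0,0],0,255],
])

```text
time_s: 8.02
ee_pos: [541.4, 39.0, 65.4]
orientation: [[-0.97, 0.245, -0.0], [0.245, 0.97, -0.001], [0.0, -0.001, -1.0]]
contact_force: [-1.8, -3.8, 4.1]
width: -0.0
```

```bash
python3 v.py v3
```

```text
8.125 [541.4  39.   65.4] [-1.7 -5.1  4.9]
```

View pics/v3.png

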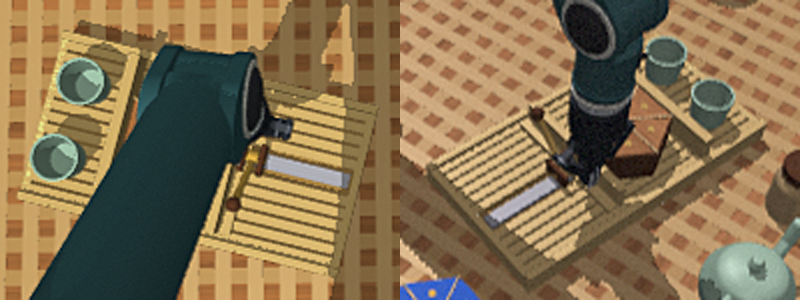

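The lever is still free, and the rail and box are advancing. I continue in small steps until the force rises.

Emit:
jog_arm([
  [[0.7,2.9,0],0,255],
  [[0.7,2.9,0],0,255],
  [[0,0,0],0,255],
])

```text
time_s: 8.5
ee_pos: [542.7, 44.3, 65.4]
orientation: [[-0.969, 0.245, -0.001], [0.245, 0.969, -0.002], [0.0, -0.002, -1.0]]
contact_force: [-2.3, -5.6, 3.6]
width: 0.1
```

Emit:
jog_arm([
  [[0.5,1.9,0],0,255],
  [[0,0,0],0,255],
])

```text
time_s: 8.75
ee_pos: [543.2, 46.0, 65.4]
orientation: [[-0.969, 0.246, -0.001], [0.246, 0.969, -0.002], [0.0, -0.002, -1.0]]
contact_force: [-1.7, -7.3, 4.1]
width: -0.1
```

Emit:
jog_arm([
  [[0.5,1.9,0],0,255],
  [[0,0,0],0,255],
])

```text
time_s: 9.0
ee_pos: [543.7, 47.8, 65.4]
orientation: [[-0.969, 0.246, -0.001], [0.246, 0.969, -0.002], [0.0, -0.002, -1.0]]
contact_force: [-2.9, -7.1, 4.3]
width: 0.1
```

Emit:
jog_arm([
  [[0.5,1.9,0],0,255],
  [[0,0,0],0,255],
])

```text
time_s: 9.25
ee_pos: [544.1, 49.7, 65.4]
orientation: [[-0.969, 0.246, -0.001], [0.246, 0.969, -0.002], [0.0, -0.002, -1.0]]
contact_force: [-1.9, -6.1, 4.6]
width: 0.3
```

Emit:
jog_arm([
  [[0.5,1.9,0],0,255],
  [[0,0,0],0,255],
])

```text
time_s: 9.5
ee_pos: [544.2, 50.1, 65.5]
orientation: [[-0.969, 0.247, -0.002], [0.247, 0.969, -0.003], [0.001, -0.004, -1.0]]
contact_force: [-3.7, -9.1, 6.5]
width: 0.3
```

Emit:
jog_arm([
  [[0.5,1.9,0],0,255],
  [[0,0,0],0,255],
])

```text
time_s: 9.75
ee_pos: [544.2, 50.2, 65.5]
orientation: [[-0.969, 0.248, -0.003], [0.248, 0.969, -0.005], [0.001, -0.006, -1.0]]
contact_force: [-5.3, -13.7, 9.0]
width: -0.2
```

Emit:
jog_arm([
  [[0.5,1.9,0],0,255],
  [[0,0,0],0,255],
  [[0,0,0],0,255],
  [[0,0,0],0,255],
])

```text
time_s: 10.25
ee_pos: [544.3, 50.3, 65.4]
orientation: [[-0.968, 0.249, -0.004], [0.249, 0.968, -0.007], [0.002, -0.007, -1.0]]
contact_force: [-6.8, -17.7, 11.1]
width: 0.0
```

```bash
python3 -c "
from h import *
im,d=bot.camera('scene');cv2.imwrite('pics/v4.png',cv2.resize(cv2.cvtColor(im,cv2.COLOR_RGB2BGR)[95:225,210:383],None,fx=4,fy=4,interpolation=cv2.INTER_CUBIC))"
```

```text
(no output)
```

View pics/v4.png

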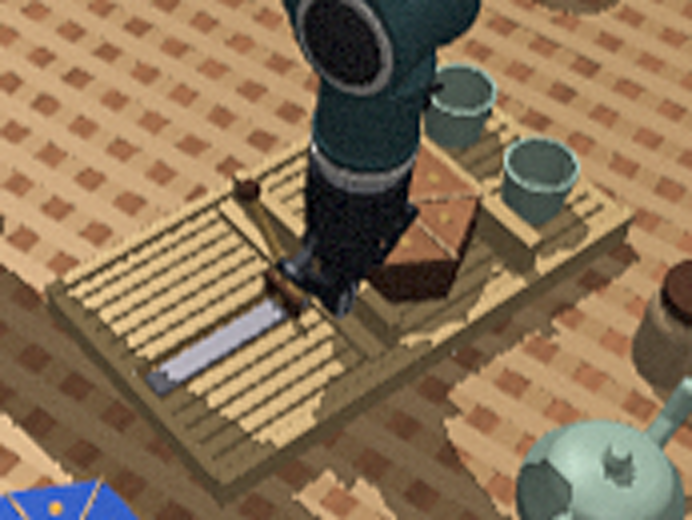

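The rail has stopped advancing while the force climbed to about 19 N, so it is snug, and the lever is still on the free side. I back off, lift and go round to the -x side of the ball.

Emit:
jog_arm([
  [[-3,-12,0],0,255],
  [[-3,-12,10],0,255],
  [[0,0,50],0,255],
  [[0,0,40],0,255],
  [[-45,15,0],0,255],
])

```text
time_s: 10.92
ee_pos: [499.3, 48.2, 169.3]
orientation: [[-0.969, 0.246, 0.01], [0.246, 0.969, 0.002], [-0.01, 0.004, -1.0]]
contact_force: [0.2, 0.7, -0.4]
width: -0.1
```

Emit:
jog_arm([
  [[-45,14,0],0,255],
  [[-45,15,0],0,255],
  [[0,0,0],0,255],
  [[0,0,0],0,255],
])

```text
time_s: 11.42
ee_pos: [406.1, 77.6, 166.2]
orientation: [[-0.97, 0.244, 0.002], [0.244, 0.97, 0.001], [-0.002, 0.002, -1.0]]
contact_force: [0.2, 0.1, -0.2]
width: -0.0
```

```bash
python3 - <<'E'
from h import *
for n in("scene","top"):
    im,d=bot.camera(n)
    for t in("rail_face","lever_tip","lever_pivot","end_face"):
        for q in bot.landmark_of(t,n)[:2]:
            c,w=[int(round(x)) for x in q["xy"]]
            p=world(n,q["xy"],d[w,c]); r=p[:2]-[507,117]
            print(n,t,np.round(q["xy"]),round(q["confidence"],2),p.round(),"tray",(.969*r[0]-.247*r[1]).round(),(.247*r[0]+.969*r[1]).round())
E
```

```text
scene lever_tip [270. 145.] 0.49 [442.  60. 101.] tray -49.0 -71.0
scene lever_pivot [285. 167.] 0.97 [508.  57.  44.] tray 16.0 -58.0
scene lever_pivot [272. 143.] 0.43 [445.  63. 112.] tray -47.0 -68.0
scene end_face [319. 143.] 0.8 [554. 183.  81.] tray 30.0 75.0
scene end_face [296. 164.] 0.66 [539.  70.  68.] tray 42.0 -37.0
top rail_face [182. 197.] 0.55 [500.  90.  71.] tray 0.0 -28.0
top rail_face [340. 134.] 0.44 [ 678. -345.    7.] tray 280.0 -406.0
top lever_tip [190. 218.] 0.57 [444.  61. 103.] tray -47.0 -70.0
top lever_pivot [197. 201.] 0.73 [491.  53.  51.] tray -0.0 -66.0
top end_face [138. 188.] 0.63 [525. 200.  84.] tray -3.0 85.0
```

Emit:
jog_arm([
  [[0,-5,-25],0,255],
  [[0,0,-39],0,255],
  [[0,0,0],0,255],
  [[14.5,-3.7,0],0,255],
  [[14.5,-3.7,0],0,255],
])

```text
time_s: 12.55
ee_pos: [422.1, 67.5, 101.4]
orientation: [[-0.97, 0.241, -0.029], [0.241, 0.971, 0.004], [0.029, -0.003, -1.0]]
contact_force: [-46.2, 14.2, 45.8]
width: -0.3
```

Emit:
jog_arm([
  [[14.5,-3.7,0],0,255],
  [[14.5,-3.7,0],0,255],
  [[14.5,-3.7,0],0,255],
  [[14.5,-3.7,0],0,255],
  [[14.5,-3.7,0],0,255],
])

```text
time_s: 13.18
ee_pos: [505.2, 46.4, 100.6]
orientation: [[-0.97, 0.244, -0.005], [0.244, 0.97, 0.0], [0.005, -0.001, -1.0]]
contact_force: [-7.6, 2.6, -1.0]
width: -0.6
```

Emit:
jog_arm([
  [[12,-3,0],0,255],
  [[10,-2.5,0],0,255],
  [[5,-1.3,0],0,255],
  [[0,0,0],0,255],
])

```text
time_s: 13.68
ee_pos: [528.8, 39.3, 99.9]
orientation: [[-0.97, 0.244, -0.012], [0.244, 0.97, 0.0], [0.012, -0.003, -1.0]]
contact_force: [-13.2, 0.6, 7.9]
width: -0.0
```

Emit:
jog_arm([
  [[4,-1,0],0,255],
  [[0,0,0],0,255],
])

```text
time_s: 13.92
ee_pos: [529.4, 39.1, 99.5]
orientation: [[-0.97, 0.243, -0.02], [0.243, 0.97, 0.001], [0.02, -0.004, -1.0]]
contact_force: [-21.1, 3.1, 14.8]
width: -0.0
```

The lever is at the locked stop, with force rising and no further travel. I back off, clear the view and check.

Emit:
jog_arm([
  [[-14,3.5,0],0,255],
  [[-6,1.5,20],0,255],
  [[0,0,50],0,255],
  [[-20,0,50],0,255],
  [[-50,20,20],0,255],
])

```text
time_s: 14.55
ee_pos: [450.7, 62.3, 244.5]
orientation: [[-0.969, 0.249, 0.008], [0.249, 0.969, 0.0], [-0.008, 0.002, -1.0]]
contact_force: [-0.4, 1.4, 0.9]
width: 0.3
```

Emit:
jog_arm([
  [[-50,40,10],0,255],
  [[-20,55,10],0,255],
  [[-10,60,0],0,255],
  [[0,60,0],0,255],
  [[0,0,0],0,255],
])

```text
time_s: 15.18
ee_pos: [369.4, 281.4, 261.2]
orientation: [[-0.971, 0.238, 0.002], [0.238, 0.971, 0.002], [-0.001, 0.002, -1.0]]
contact_force: [0.2, -1.0, 0.6]
width: 0.1
```

Emit:
jog_arm([
  [[-20,60,0],0,255],
  [[-20,50,0],0,255],
  [[0,0,0],0,255],
])

```text
time_s: 15.55
ee_pos: [328.3, 389.4, 260.8]
orientation: [[-0.971, 0.239, 0.0], [0.239, 0.971, 0.001], [0.0, 0.001, -1.0]]
contact_force: [0.6, -0.9, 0.5]
width: -0.1
```

```bash
cp pics/crop.png pics/crop0.png; cat >> b.py <<'E'
P=C["top"];z=P[...,2];r=P[...,:2]-[507,117];tx=.969*r[...,0]-.247*r[...,1];ty=.247*r[...,0]+.969*r[...,1]
for nm,k in(("slide",(z>64)&(z<76)&(abs(tx)<98)&(ty>-70)&(ty<-15)&((tx<-72)|(tx>78))),("fixed",(z>64)&(z<76)&(abs(tx)<100)&(ty>85)&(ty<130))):
    print(nm,k.sum(),np.percentile(ty[k],[5,50,95]).round(1))
k=(z>78)&(z<92)&(abs(tx)<85)&(ty>-45)&(ty<105);print("box",tx[k].mean(),ty[k].mean(),np.ptp(tx[k]),np.ptp(ty[k]),np.percentile(z[k],[2,50,98]))
print(bot.get_state()["contact_force"],bot.get_state()["ee_pos"])
E
python3 b.py
```

```text
scene table z 0.2538553300901185
 box top 797 [530.7 138.7  82.3] ((518.2660522460938, 129.6658477783203), (138.52359008789062, 140.1498260498047), 59.524681091308594)
  return _methods._mean(a, axis=axis, dtype=dtype,
  ret = ret.dtype.type(ret / rcount)
Traceback (most recent call last):
  File "b.py", line 13, in <module>
    print(" ",nm,len(k),np.median(k[:,2]).round(1),cv2.minAreaRect(k[:,:2].astype(np.float32)), cv2.fitLine(k[:,:2].astype(np.float32),cv2.DIST_HUBER,0,.01,.01).ravel().round(3))
                                                                                                ~~~~~~~~~~~^^^^^^^^^^^^^^^^^^^^^^^^^^^^^^^^^^^^^^^^^^^^^^^^^^^^^
cv2.error: OpenCV(4.12.0) /io/opencv/modules/imgproc/src/linefit.cpp:50: error: (-215:Assertion failed) count > 0 in function 'fitLine2D_wods'
```

The script failed because the slide window was at its old location, so that picture is the old crop. I redo it with the loop fixed.

```bash
sed -i 's/(("slide",(485,15)),/(("slide",(498,81)),/; s/pics\/crop.png/pics\/fin.png/' b.py; python3 b.py; grep -c . b.py
```

```text
scene table z 0.25940907363570886
 box top 803 [529.8 138.7  82.3] ((533.1155395507812, 132.53811645507812), (126.4678955078125, 155.60684204101562), 44.62659454345703)
  slide 275 69.5 ((502.08233642578125, 86.43678283691406), (27.16659927368164, 200.96731567382812), 75.94709777832031) [ 9.71000e-01 -2.38000e-01  5.01554e+02  8.17340e+01]
  fixed 129 68.8 ((533.7967529296875, 208.38275146484375), (33.0865478515625, 214.79100036621094), 76.02716064453125) [ 9.68000e-01 -2.49000e-01  5.46210e+02  2.15399e+02]
  ball 31 [564.9  33.3 107.8] 118.25483140870983
  tray 0.58 ((509.5400085449219, 119.56257629394531), (453.90789794921875, 243.2596435546875), 75.6324462890625)
top table z 0.9900466981725913
 box top 1711 [524.8 139.7  82.9] ((515.198486328125, 127.09249877929688), (143.23883056640625, 141.89230346679688), 62.74821472167969)
  slide 474 70.1 ((497.9092102050781, 86.72180938720703), (26.36981201171875, 199.45423889160156), 75.53850555419922) [ 9.70000e-01 -2.44000e-01  4.95939e+02  8.13190e+01]
  fixed 318 70.2 ((529.7103271484375, 211.82310485839844), (26.906208038330078, 213.66363525390625), 77.10773468017578) [ 9.71000e-01 -2.38000e-01  5.31982e+02  2.19603e+02]
  ball 44 [558.1  34.5 109.5] 117.41359069969383
  tray 0.64 ((505.6033020019531, 119.00006103515625), (451.1038818359375, 240.26882934570312), 75.6731185913086)
slide 99 [-43.8 -37.7 -31.1]
fixed 440 [101.1 108.6 115.6]
box 10.99276088313234 35.374138586101225 146.71762368005926 130.042891183834 [78.69369057 82.71959065 86.76571596]
[0.80872985 0.9264406  0.36227179] [330.64532686 384.89027578 261.09817635]
24
```

View pics/fin.png

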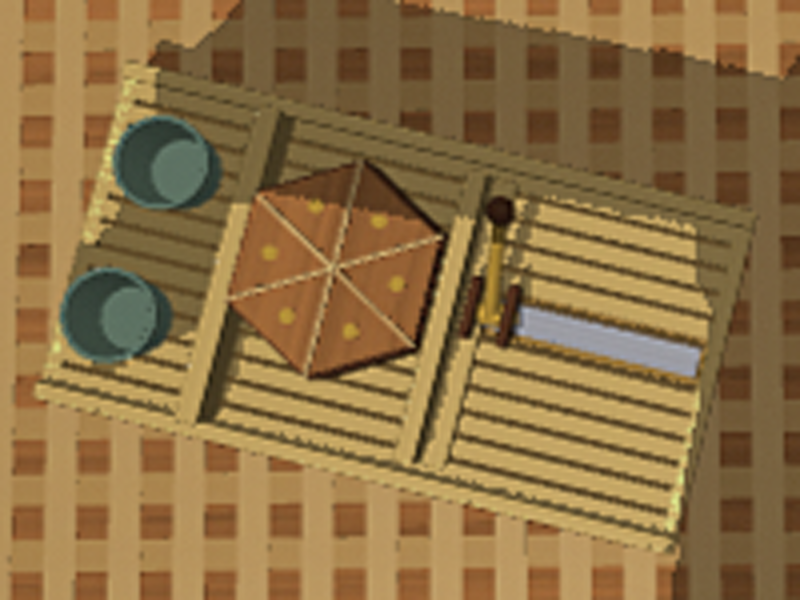

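```bash
python3 -c "
from bench import bot
print(bot.sign_off(),bot.get_state()['time_s'])"
```

```text
the job is handed in; nothing more can be done
the job is handed in; nothing more can be done
```

The tray is ready to be carried and the job is handed in; the last clock reading, before the final camera checks, was about 15.6 s of the 48 s allowed. I flipped the lever to its free stop, pushed the rail until the box stopped it, then flipped the lever back to its locked stop and withdrew. `sign_off` gives no verdict, so success rests on the checks below.

**Last checks, all after the arm was clear:**
- **Play:** the rail faces measure about 131 mm apart (limit 135 mm, box 130 mm).
- **Box:** it lies about 11 mm off the tray's middle line. Its top is at about 83 mm against the expected 85 mm, and it looks flat in the picture. I did not measure its tilt.
- **Lever:** it leans to tray +x, at least as far as it did at the start.
- **Cups on the tray:** both are in the same place as in the first picture. I did not measure the other things again, but the arm went nowhere near them.
- **Contact:** the force reading is about 1 N, which is noise.

**Snags:**
- **Force peak:** pushing the ball back towards locked peaked at about 67 N for a moment (46 N sideways, 46 N upward) before the lever swung over. I took this as fingertip contact, where the 40 N limit on the arm and gripper body does not apply, but I did not check it.
- **Check script:** the first final check failed because its search window was still at the rail's old position. I moved the window and ran it again.
- **Cameras:** the two cameras disagreed by 3 to 14 mm on some points. The rail gap comes from the top camera alone.

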